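# Seat a worn gate valve and open it by one true turn

## Task

Using the handle on its red wheel, close the gate valve held in the vise (clockwise) until you feel the gate come home on its seat, then open it by one full turn of real opening: the wheel is worn loose on its thread, so first take up the free play and only then count the turn. Turn gently, so that the valve never twists far in the soft jaws, let go at the end, and leave the other things on the bench where they are.

Things in the scene. Friction and masses are not known exactly. Their poses are not given: they have to be found in the camera images.
- vise: Blue bench vise bolted to the bench, foot 170 x 130 mm, jaw tops 120 mm above the bench, holding a brass gate valve upright. Origin on the bench directly below the valve's vertical wheel axis. x: from the front jaw (with the screw and T-bar) to the back jaw.
- valve_top (a point): Point on the valve's vertical wheel axis, on top of the brass bonnet under the wheel, 170 mm above the bench; it stays put.
- wheel: Red handwheel about the vertical axis: clockwise from above closes, counter-clockwise opens. Origin on the axis at the rim's mid-plane, 20 mm above valve_top. Rim 12 mm thick, middle at 65 mm radius; three spokes; x along the white-striped spoke to the handle. It has 0.6 to 1.8 rad of free play on the thread and starts anywhere in it: in the play the wheel turns and the stem does not.
- handle_top (a point): Top centre of the black upright handle on the rim: round, 20 mm in diameter, 48 mm tall, 65 mm from the axis, its foot 8 mm and its top 56 mm above the rim's mid-plane (246 mm above the bench). It spins freely on its pin, so a hand may hold it with its heading unchanged. At the handle the free play takes under 1 N, driving the stem 3 to 6 N; on the seat the force climbs by about 2.6 N per mm.
- stem_top (a point): Top centre of the bare steel stem, 12 mm in diameter, in the middle of the hub. It does not turn; it rises 3.0 mm per turn of real opening. Gate home on its seat: 37 mm above valve_top (7 mm above the hub's top face). Wanted: one turn open, 40 mm above valve_top. It starts 0.3 to 0.6 turn open. Readings are too coarse to set it by.
- valve (a joint): Twist of the valve in the springy soft jaws, rad: 0 unloaded, negative when the wheel is forced clockwise, positive counter-clockwise; 11 N m per rad, so about 0.03 when merely driving the stem, and 0.13 (the most allowed either way) with 22 N at the handle.
- bottle: Bystander: blue plastic bottle with white cap, 48 mm in diameter, 85 mm tall, standing; origin at the centre of its underside.
- driver: Bystander: red-handled screwdriver lying on the bench.
- socket: Bystander: steel socket, 26 mm in diameter, 35 mm tall, standing; origin at the centre of its underside.
- bin: Bystander: yellow open parts bin 120 x 90 x 50 mm; origin at the centre of its underside.
There are look-alikes about, which are no part of the job. Leave any green or turquoise look-alike of the vise alone.

How it is judged:
On the way:
1. the gate is closed home on its seat (stem within 0.1 mm of its lowest) (z of stem_top in the frame of valve_top below 0.0371 m), for 0.2 s.
At the end, for the whole second after the job is handed in: The stem stands one turn of real opening above the seat, within 0.04 turn (15 degrees; 40.0 mm above valve_top, within 0.12 mm), with the valve at rest (z of stem_top in the frame of valve_top between 0.03988 and 0.04012 m and velocity of joint valve between -0.05 and 0.05 rad/s); the robot touches nothing.
It fails at once if the valve is twisted more than 0.13 rad in the soft jaws (value of joint valve above 0.13 rad or value of joint valve below -0.13 rad).
It fails at once if a bystander is moved more than 30 mm (distance of any of bottle, driver, socket, bin from where it was at the start of the episode above 0.03 m).
It also fails if it takes over 72 s, if anything falls off the work surface, if the arm or the gripper's body presses on something with over 40 N, if the wrist force passes 120 N, or if a joint passes its speed limit or range.

## Robot

A 7-joint arm with a two-finger parallel gripper is mounted at the origin on the work surface. World frame = base frame: x ahead of the robot, y to its left, z up, the work surface at z = 0. Lengths are in m, angles in rad, forces in N, time in s.
With the tool pointing down it reaches from about 0.425 to 0.875 m from the base axis. Payload 4.7 kg.
Tool frame: the origin (TCP) lies at the very end of the fingers, on their centre line; the grasp point (between the pads) lies 19 mm behind it; z points along the fingers, y is the line along which they close (so a half turn about z gives the same grasp; the last joint's range is limited). The gripper opens to 87 mm and grips with 3 to 60 N. Pads are 19 mm wide; open, the fingers measure 117 mm over their backs; the gripper's body (75 mm by 190 mm) begins 51 mm behind the grasp point.
Start: joints at [1.3, 0.321, -0.07, 1.45, 0.023, 1.371, -0.057], TCP at [0.183, -0.624, 0.223] pointing down, gripper open.
Joint ranges: [-2.86, 2.86], [-0.3, 2.09], [-1.38, 1.24], [0.06, 2.45], [-1.56, 4.7], [0.09, 2.05], [-2.69, 2.69]. Speed limits (rad/s): [2.57, 2.57, 3.14, 3.14, 3.14, 3.14, 3.14].

## Interface

Orientations are given as a rotation vector (axis times angle).
In Python, from bench import ctrl, imaging, ticket gives the robot as it stands.
- The arm moves only by the tool jog_arm, never from a script. Its argument "rows" is text: rows parted by semicolons, each of 7 numbers parted by spaces: the shift along the tool's x, y, z in cm, then the turn, a rotation vector about the tool's x, y, z in rad, then the closure, from -1 (fully open) to 1 (shut), so that 0 is half open. A call has 1 to 5 rows; each row shifts and turns the commanded pose from where the row before left it, along the tool's axes as they then stand; what a row does not reach is not made up. A row lasts 1/8 s, in which the tool goes at most 62.5 mm and 10.7 degrees, less where a joint would pass 70% of its speed; a pose out of reach is approached as far as the arm can. A call with a gripper value outside its range is refused whole. The fingers move at their own pace and stop on an object; "force" is the grip in N (left out, the last holds). Time passes only in rows, so rows that do not move let the fingers close. It gives the time, the measured TCP pose, the force, the opening and the grip force at its end, in the units of the state.
- ctrl.get_state(): the state, without advancing time (a new reading comes with each control period).
- imaging.get_image(name): name is "scene" or "top" or "wrist"; returns a dict with "img" (480x640x3 uint8, blue, green, red), "vertical_fov" (degrees; the focal length in pixels is half the picture's height over the tangent of half this angle, whatever the lens; pixels are square), "cx", "cy" (the principal point, pixels), "origin" and "orientation" of the camera in the world. Camera axes: x right, y down, z forward; pixel columns grow to the right and rows downward; lengths in m; the calibration is good to about 2 mm. A picture is of the moment at which its call begins. There is no depth.
- ticket.close_job(): hands the job in; it is judged then, once.
The state is a dict: "time": time; "joint_positions": joint angles; "qd": joint speeds; "joint_torque": joint torques, N m; "position": TCP position; "tool_rot": TCP orientation; "ft_force": force on the tool from outside, world axes, zero at the start; "torque": the same for the moment, N m; "grip_width": opening from 0.0 (shut) to 1.0 (fully open); "grip_force": force on a finger pad.
Only numpy, scipy, OpenCV 4.12 (cv2) and the standard library are available. Lean on these libraries where they do the work, as an engineer would, in place of code of your own. Each camera call takes 0.05 s, during which the arm holds its last target. There are 200 camera calls.

## Working session

There is one attempt and no reset: what is moved stays moved. The work goes in short steps, Python scripts to look and compute and a tool call to move; the robot and the scene stay as the last step left them, time stands still between calls to the robot, and variables do not carry over. Pictures are saved under pics/ and viewed, at most 10 in all, crops included, and the job is handed in when it is done.

Besides the shell and the picture viewer there is one more tool, called after "Call:" as name(argument=value, ...) on one line, values as JSON. jog_arm: Moves the arm, as the interface text tells. Its arguments: {"type":"object","properties":{"rows":{"type":"string"},"force":{"type":"number"}},"required":["rows"]}

```bash
mkdir -p pics
cat > h.py <<'E'
import numpy as np, cv2
from bench import ctrl, imaging, ticket
from scipy.spatial.transform import Rotation as R
def Rm(o):
    o=np.array(o,float); return o if o.shape==(3,3) else R.from_rotvec(o).as_matrix()
def f(im): return im["img"].shape[0]/2/np.tan(np.radians(im["vertical_fov"])/2)
def px2w(im,u,v,z):
    d=Rm(im["orientation"])@np.array([(u-im["cx"])/f(im),(v-im["cy"])/f(im),1]); o=np.array(im["origin"])
    return o+d*(z-o[2])/d[2]
def w2px(im,p):
    c=Rm(im["orientation"]).T@(np.array(p)-np.array(im["origin"])); return c[:2]/c[2]*f(im)+[im["cx"],im["cy"]]
E
python3 - <<'E'
from h import *
for n in("scene","top"):
    im=imaging.get_image(n); cv2.imwrite(f"pics/{n}0.png",im["img"])
    print(n,{k:v for k,v in im.items() if k!="img"})
s=ctrl.get_state(); print(s)
E
```

```text
scene {'vertical_fov': 57.7380301903826, 'cx': 312.88416641944326, 'cy': 239.4554355797042, 'origin': array([1.30160689, 0.38503797, 0.77905158]), 'orientation': array([-1.25773841, -2.13496668,  1.0899634 ])}
top {'vertical_fov': 42.48065280205904, 'cx': 317.05538683855184, 'cy': 242.1060365502042, 'origin': array([ 0.33639804, -0.02286169,  1.68831373]), 'orientation': array([-2.10321218,  2.15953108, -0.17287275])}
{'time': 0.1, 'joint_positions': array([ 1.3001211 ,  0.32178038, -0.0700948 ,  1.45155001,  0.02258463,
        1.37079905, -0.05691591]), 'qd': array([ 0.00165558, -0.00145828, -0.00097539, -0.00102445, -0.00043194,
        0.00123372,  0.00031597]), 'joint_torque': array([ 2.95893972e-05, -4.92569911e+01, -4.05368116e-01, -3.13399959e+01,
       -6.40697451e-02,  3.94903170e-02,  4.87530349e-05]), 'position': array([ 0.18243759, -0.62335544,  0.221552  ]), 'tool_rot': array([-3.10809301e+00, -4.45598366e-01,  5.05278768e-04]), 'ft_force': array([ 0.14707175, -0.40881606, -0.58834661]), 'torque': array([0.00038818, 0.00814373, 0.0306728 ]), 'grip_force': 0.0, 'grip_width': 0.9990092831878657}
```

View pics/scene0.png

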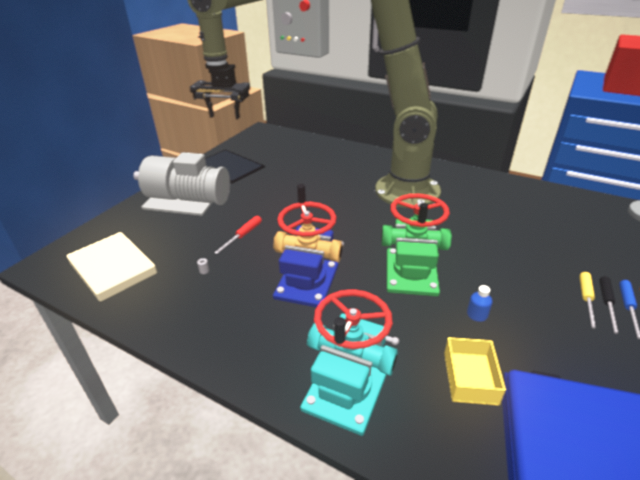

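View pics/top0.png

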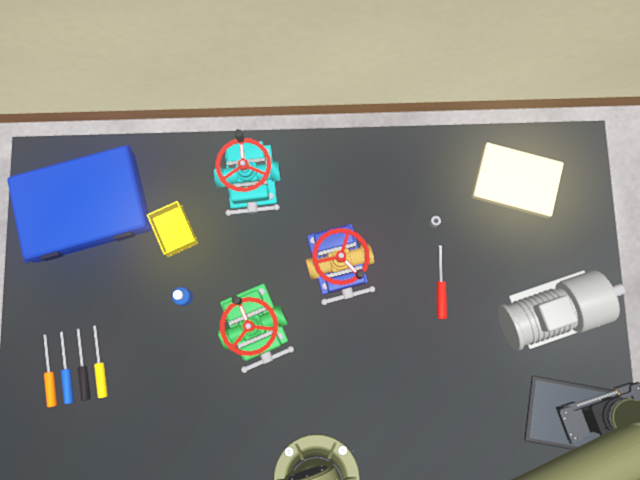

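The blue vise with the brass valve is at the centre: hub at top-image (341,257), handle at about (361,274), and in the scene image the wheel is at (307,219) with the handle top at (301,187). I'll measure it more precisely.

```bash
cat > m.py <<'E'
from h import *
from scipy.optimize import least_squares
def rim(im,c,half):
    g=im["img"].astype(int); m=((g[...,2]>130)&(g[...,1]<70)&(g[...,0]<70)).astype(np.uint8)
    k=np.zeros_like(m); u,v=c; k[v-half:v+half,u-half:u+half]=1; m*=k
    cs,_=cv2.findContours(m,cv2.RETR_EXTERNAL,cv2.CHAIN_APPROX_NONE)
    h=cv2.convexHull(np.vstack([x for x in cs if len(x)>8])); return h[:,0,:].astype(float)
E
python3 - <<'E'
from m import *
for n,c,hf in(("top",(341,257),38),("scene",(307,219),32)):
    im=imaging.get_image(n); H=rim(im,c,hf)
    P=np.array([px2w(im,u,v,0.19)[:2] for u,v in H])
    r=least_squares(lambda q:np.hypot(*(P-q[:2]).T)-q[2],[*P.mean(0),.07],loss="soft_l1",f_scale=.002)
    print(n,r.x,np.abs(r.fun).max())
    u,v=c;cr=im["img"][v-45:v+45,u-60:u+60]; cv2.imwrite(f"pics/{n}z.png",cv2.resize(cr,None,fx=5,fy=5,interpolation=cv2.INTER_CUBIC))
    if n=="top": print("handle", px2w(im,361,274,.246), "stem",px2w(im,341,257,.208))
    else: print("handle",px2w(im,301,187,.246))
E
python3 -c "
import cv2,numpy as np
a=cv2.imread('pics/topz.png');b=cv2.imread('pics/scenez.png');cv2.imwrite('pics/both.png',cv2.resize(np.vstack([a,b]),None,fx=.66,fy=.66))"
```

```text
top [ 0.54717542 -0.08031259  0.00445658] 3.9672333994322795e-11
handle [ 0.50143332 -0.11920455  0.246     ] stem [ 0.54842038 -0.07492537  0.208     ]
scene [ 0.5609809  -0.07143929  0.06659137] 0.018488288635648303
handle [ 0.51473266 -0.11251835  0.246     ]
```

View pics/both.png

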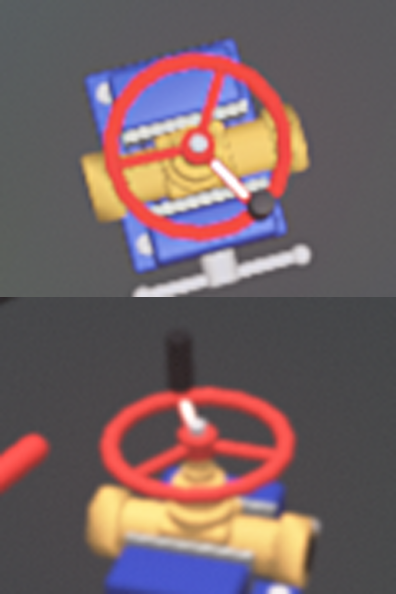

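The crop shows the handle top at top-image (360.4,273.8), the stem at (341,256) and the rim centre at (341,256.2). In the scene image the handle top is at (301.5,186) and the stem at (306.7,213).

Run:
```python
from m import *
t=imaging.get_image("top"); s=imaging.get_image("scene")
for n,a,b,z in(("handle",(360.4,273.8),(301.5,186.3),.246),("stem",(341,256),(306.7,212.8),.208),("rim",(341,256.2),None,.19)):
    A=px2w(t,*a,z); print(n,A, px2w(s,*b,z) if b else "", w2px(s,A))
H=rim(s,(307,219),36); P=np.array([px2w(s,u,v,0.19)[:2] for u,v in H]); print(P.min(0),P.max(0))
g=t["img"].astype(int);m=(g[...,2]>120)&(g[...,1]<90)&(g[...,0]<90); m=m[215:300,300:385]; v,u=np.nonzero(m); print(u.min()+300,u.max()+300,v.min()+215,v.max()+215)
w=imaging.get_image("wrist"); st=ctrl.get_state()
T=Rm(st["tool_rot"]); print("tool axes\n",T); print("wrist cam in tool",T.T@(np.array(w["origin"])-st["position"]), T.T@Rm(w["orientation"]),w["vertical_fov"])
```

```text
handle [ 0.50194256 -0.11781512  0.246     ] [ 0.51123163 -0.11318823  0.246     ] [301.82410048 184.197514  ]
stem [ 0.55086492 -0.07500418  0.208     ] [ 0.55802548 -0.07246186  0.208     ] [307.29217827 211.0814802 ]
rim [ 0.55297779 -0.07562226  0.19      ]  [306.87379493 217.6688814 ]
[ 0.49430011 -0.13673766] [ 0.62708429 -0.00492591]
312 368 229 283
tool axes
 [[ 9.59709427e-01  2.80994304e-01 -1.30122711e-04]
 [ 2.80994332e-01 -9.59709377e-01  3.10627392e-04]
 [-3.75954585e-05 -3.34675780e-04 -9.99999943e-01]]
wrist cam in tool [ 6.92916528e-02 -1.41716879e-04 -1.63089008e-01] [[ 9.91176376e-04 -9.67152222e-01 -2.54195983e-01]
 [ 9.99999457e-01  1.04035294e-03 -5.90246195e-05]
 [ 3.21539331e-04 -2.54195787e-01  9.67152728e-01]] 61.6720924132476
```

Call:
jog_arm(rows="0 0 -6 0 0 0.143 -0.4; 0 0 -6 0 0 0.142 -0.4; 3 -4 -1 0 0 0 -0.4; 3 -5 0 0 0 0 -0.4; 3 -5 0 0 0 0 -0.4", force=20)

```text
time: 0.98
position: [0.2736, -0.4824, 0.3528]
tool_rot: [3.141, -0.001, 0.001]
ft_force: [1.1, -0.1, -0.4]
grip_width: 0.705
grip_force: 0.0
```

Call:
jog_arm(rows="3 -5 0 0 0 0 -0.4; 3 -5 0 0 0 0 -0.4; 3 -5 0 0 0 0 -0.4; 3 -5 0 0 0 0 -0.4; 3 -5 0 0 0 0 -0.4")

```text
time: 1.6
position: [0.4234, -0.2321, 0.3528]
tool_rot: [3.141, -0.0, 0.001]
ft_force: [2.0, -0.6, 0.4]
grip_width: 0.701
grip_force: 0.0
```

Call:
jog_arm(rows="3 -5 0 0 0 0 -0.4; 3 -5 0 0 0 0 -0.4; 2 -2 0 0 0 0 -0.4; 0 0 0 0 0 0 -0.4")

```text
time: 2.1
position: [0.5037, -0.1112, 0.3525]
tool_rot: [-3.141, -0.008, -0.0]
ft_force: [-1.1, -0.2, -0.4]
grip_width: 0.699
grip_force: 0.0
```

Run:
```python
from m import *
s=ctrl.get_state(); print(s["time"],s["position"],s["tool_rot"],s["ft_force"],s["grip_width"],s["joint_positions"])
print(Rm(s["tool_rot"]))
w=imaging.get_image("wrist"); cv2.imwrite("pics/w1.png",w["img"]); np.save("w1.npy",w,allow_pickle=True)
for p in((.504,-.116,.246),(.554,-.0745,.208)): print(w2px(w,p))
```

```text
2.1 [ 0.50365601 -0.11124912  0.3524806 ] [-3.14081810e+00 -8.01800867e-03 -3.47434726e-04] [-1.06758502 -0.22270667 -0.42927508] 0.6988330537281245 [ 0.71465499  0.02523995 -0.55597723  1.54124554  0.01253044  1.57881121
 -1.40676843]
[[ 9.99986942e-01  5.10573212e-03  2.19285744e-04]
 [ 5.10556303e-03 -9.99986674e-01  7.64866855e-04]
 [ 2.23188027e-04 -7.63737289e-04 -9.99999683e-01]]
[329.19235    232.38941138]
[273.89274793 155.15060031]
```

View pics/w1.png

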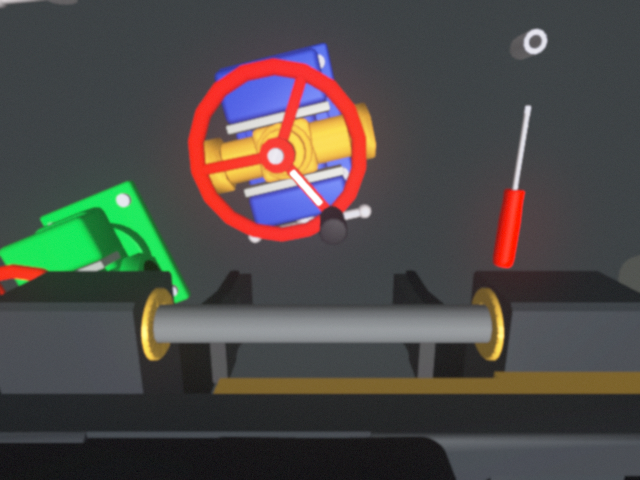

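The wrist view puts the stem at (275,156) and the handle top at about (333,231). Both fall within 4 px of the prediction, giving axis ≈ (0.5533,-0.0753) and handle ≈ (0.5045,-0.1185), a radius of 65 mm as specified. Next I descend and grip.

Call:
jog_arm(rows="0.1 0.7 0 0 0 0.005 -0.4; 0 0 -0 0 0 0 -0.4; 0 0 5 0 0 0 -0.4; 0 0 5 0 0 0 -0.4; 0 0 3.8 0 0 0 -0.4")

```text
time: 2.78
position: [0.5025, -0.1219, 0.2125]
tool_rot: [3.141, -0.012, -0.002]
ft_force: [-0.1, -0.5, 0.2]
grip_width: 0.701
grip_force: 0.0
```

Call:
jog_arm(rows="0 0 0 0 0 0 0.2; 0 0 0 0 0 0 0.9; 0 0 0 0 0 0 0.9; 0 0 0 0 0 0 0.9", force=20)

```text
time: 3.28
position: [0.5045, -0.1211, 0.216]
tool_rot: [3.141, -0.008, 0.004]
ft_force: [-0.0, 0.8, 0.2]
grip_width: 0.331
grip_force: 0.0
```

Call:
jog_arm(rows="0 0 0 0 0 0 0.9; 0 0 0 0 0 0 0.9")

```text
time: 3.52
position: [0.5041, -0.1208, 0.2151]
tool_rot: [3.141, -0.008, 0.001]
ft_force: [0.5, -0.2, 1.6]
grip_width: 0.221
grip_force: 20.0
```

Call:
jog_arm(rows="-0.66 -0.78 0 0 0 0 0.9")

```text
time: 3.65
position: [0.4976, -0.1133, 0.2149]
tool_rot: [3.142, -0.009, 0.002]
ft_force: [0.7, 0.3, 2.2]
grip_width: 0.222
grip_force: 20.0
```

Call:
jog_arm(rows="-0.53 -0.87 0 0 0 0 0.9")

```text
time: 3.78
position: [0.4926, -0.1052, 0.2151]
tool_rot: [3.139, -0.009, 0.005]
ft_force: [5.2, -4.3, -0.2]
grip_width: 0.22
grip_force: 20.0
```

Call:
jog_arm(rows="-0.39 -0.94 0 0 0 0 0.9")

```text
time: 3.9
position: [0.4887, -0.096, 0.215]
tool_rot: [3.138, -0.009, 0.005]
ft_force: [4.6, -4.0, -1.1]
grip_width: 0.223
grip_force: 20.0
```

Call:
jog_arm(rows="-0.24 -0.99 0 0 0 0 0.9; 0 0 0 0 0 0 0.9")

```text
time: 4.15
position: [0.4861, -0.0853, 0.215]
tool_rot: [3.139, -0.007, 0.004]
ft_force: [4.4, -4.4, -0.3]
grip_width: 0.219
grip_force: 20.0
```

Run:
```python
from m import *
s=ctrl.get_state(); print(s["time"],s["position"],s["tool_rot"],s["ft_force"],s["torque"],s["grip_width"])
```

```text
4.15 [ 0.48614132 -0.08534264  0.21498008] [ 3.13915388 -0.00710801  0.00369455] [ 4.39401321 -4.36572889 -0.33239207] [-0.75140009 -0.93255226  0.00384967] 0.21916676364343227
```

Call:
jog_arm(rows="0.02 -1.02 0 0 0 0 0.9")

```text
time: 4.28
position: [0.4856, -0.0774, 0.2149]
tool_rot: [3.138, -0.012, 0.0]
ft_force: [0.7, -5.0, 2.4]
grip_width: 0.227
grip_force: 20.0
```

Call:
jog_arm(rows="0.08 -1.02 0 0 0 0 0.9")

```text
time: 4.4
position: [0.4861, -0.0667, 0.2149]
tool_rot: [3.138, -0.011, -0.001]
ft_force: [1.2, -5.1, 3.1]
grip_width: 0.22
grip_force: 20.0
```

Call:
jog_arm(rows="0.24 -0.99 0 0 0 0 0.9")

```text
time: 4.53
position: [0.4882, -0.0568, 0.2148]
tool_rot: [3.138, -0.011, -0.003]
ft_force: [0.4, -6.9, 3.6]
grip_width: 0.218
grip_force: 20.0
```

Call:
jog_arm(rows="0.39 -0.94 0 0 0 0 0.9")

```text
time: 4.65
position: [0.4919, -0.0473, 0.2148]
tool_rot: [3.138, -0.011, -0.004]
ft_force: [-1.6, -5.0, 4.2]
grip_width: 0.221
grip_force: 20.0
```

Call:
jog_arm(rows="0.53 -0.87 -0.05 0 0 0 0.9; 0.66 -0.78 0 0 0 0 0.9")

```text
time: 4.9
position: [0.5033, -0.0307, 0.2149]
tool_rot: [3.138, -0.011, -0.007]
ft_force: [-2.1, -5.3, 4.3]
grip_width: 0.221
grip_force: 20.0
```

Call:
jog_arm(rows="0.78 -0.66 0 0 0 0 0.9; 0.87 -0.53 0 0 0 0 0.9; 0 0 0 0 0 0 0.9")

```text
time: 5.28
position: [0.5203, -0.0177, 0.2148]
tool_rot: [3.14, -0.008, -0.006]
ft_force: [-4.5, -2.3, 4.2]
grip_width: 0.221
grip_force: 20.0
```

```bash
cat > st.py <<'E'
from m import *
def show(C=(.5506,-.075)):
    s=ctrl.get_state(); d=np.array(s["position"])[:2]-C; a=np.arctan2(d[1],d[0]); F=np.array(s["ft_force"])
    o=np.array([np.cos(a),np.sin(a)]); t=np.array([-o[1],o[0]])
    print("t",s["time"],"ang",np.degrees(a),"r",np.hypot(*d),"F out,ccw,z",F[:2]@o,F[:2]@t,F[2],s["position"],s["grip_width"])
if __name__=="__main__": show()
E
python3 st.py
```

```text
t 5.275 ang 117.87793622140376 r 0.06479812166900095 F out,ccw,z 0.12751873663073088 5.076339227759418 4.217453845022026 [ 0.52030108 -0.01772198  0.21481312] 0.22125452832992407
```

Call:
jog_arm(rows="0.46 -0.21 0 0 0 0 0.9")

```text
time: 5.4
position: [0.5244, -0.0158, 0.2149]
tool_rot: [3.14, -0.009, -0.006]
ft_force: [-4.6, -1.9, 5.4]
grip_width: 0.22
grip_force: 20.0
```

Call:
jog_arm(rows="0.48 -0.18 0 0 0 0 0.9; 0 0 0 0 0 0 0.9")

```text
time: 5.65
position: [0.5298, -0.0137, 0.2148]
tool_rot: [3.141, -0.008, -0.005]
ft_force: [-4.7, -3.2, 4.7]
grip_width: 0.221
grip_force: 20.0
```

Call:
jog_arm(rows="0.49 -0.12 0 0 0 0 0.9; 0 0 0 0 0 0 0.9")

```text
time: 5.9
position: [0.5351, -0.0121, 0.2149]
tool_rot: [3.141, -0.008, -0.003]
ft_force: [-4.4, -1.6, 4.1]
grip_width: 0.219
grip_force: 20.0
```

Call:
jog_arm(rows="0.5 -0.1 0 0 0 0 0.9; 0 0 0 0 0 0 0.9")

```text
time: 6.15
position: [0.5404, -0.011, 0.2149]
tool_rot: [-3.142, 0.008, 0.002]
ft_force: [-4.7, -0.8, 3.9]
grip_width: 0.224
grip_force: 20.0
```

Call:
jog_arm(rows="0.51 -0.06 0 0 0 0 0.9; 0 0 0 0 0 0 0.9")

```text
time: 6.4
position: [0.5457, -0.0104, 0.2149]
tool_rot: [-3.141, 0.008, 0.002]
ft_force: [-5.3, -1.6, 3.9]
grip_width: 0.222
grip_force: 20.0
```

Call:
jog_arm(rows="0.51 -0.02 0 0 0 0 0.9; 0 0 0 0 0 0 0.9")

```text
time: 6.65
position: [0.5509, -0.0101, 0.2149]
tool_rot: [-3.141, 0.008, 0.001]
ft_force: [-4.5, -1.4, 3.8]
grip_width: 0.224
grip_force: 20.0
```

Call:
jog_arm(rows="0.51 0.02 0 0 0 0 0.9; 0 0 0 0 0 0 0.9")

```text
time: 6.9
position: [0.556, -0.0103, 0.2149]
tool_rot: [-3.141, 0.008, 0.001]
ft_force: [-5.5, -0.8, 4.3]
grip_width: 0.222
grip_force: 20.0
```

Call:
jog_arm(rows="0.51 0.06 0 0 0 0 0.9; 0 0 0 0 0 0 0.9")

```text
time: 7.15
position: [0.5598, -0.0106, 0.2147]
tool_rot: [-3.141, 0.007, 0.006]
ft_force: [-7.8, -0.6, 6.1]
grip_width: 0.226
grip_force: 20.0
```

Call:
jog_arm(rows="0.2 0.03 0 0 0 0 0.9; 0 0 0 0 0 0 0.9")

```text
time: 7.4
position: [0.561, -0.0107, 0.2146]
tool_rot: [-3.141, 0.007, 0.009]
ft_force: [-10.4, -0.0, 5.9]
grip_width: 0.217
grip_force: 20.0
```

Call:
jog_arm(rows="0.15 0.03 0 0 0 0 0.9; 0 0 0 0 0 0 0.9; 0 0 0 0 0 0 0.9")

```text
time: 7.78
position: [0.5618, -0.0109, 0.2145]
tool_rot: [-3.141, 0.007, 0.011]
ft_force: [-11.6, 0.2, 7.6]
grip_width: 0.223
grip_force: 20.0
```

```bash
python3 st.py
```

```text
t 7.775 ang 80.05371047709984 r 0.0651257375721779 F out,ccw,z -1.7668139851240545 11.442784609620826 7.583742031309927 [ 0.56184884 -0.0108531   0.21454312] 0.22296400845058273
```

The seat is felt: force climbed from 5 to 11.6 N while travel stalled at θ≈80°. Next I reverse through the free play.

Call:
jog_arm(rows="-1.01 -0.13 -0.1 0 0 0 0.9; -1.02 0.02 0 0 0 0 0.9; -1.0 0.18 0 0 0 0 0.9")

```text
time: 8.15
position: [0.5345, -0.0125, 0.2156]
tool_rot: [-3.141, 0.008, -0.002]
ft_force: [0.6, -1.7, -3.6]
grip_width: 0.224
grip_force: 20.0
```

Call:
jog_arm(rows="-0.49 0.15 0 0 0 0 0.9")

```text
time: 8.28
position: [0.5293, -0.0142, 0.2157]
tool_rot: [3.141, -0.009, 0.001]
ft_force: [1.2, -2.3, -4.9]
grip_width: 0.219
grip_force: 20.0
```

Call:
jog_arm(rows="-0.47 0.19 0 0 0 0 0.9")

```text
time: 8.4
position: [0.5248, -0.016, 0.2157]
tool_rot: [3.142, -0.009, 0.0]
ft_force: [1.5, -2.6, -4.1]
grip_width: 0.222
grip_force: 20.0
```

Call:
jog_arm(rows="-0.46 0.22 0 0 0 0 0.9")

```text
time: 8.52
position: [0.5203, -0.0182, 0.2158]
tool_rot: [-3.142, 0.008, -0.0]
ft_force: [1.6, -1.8, -5.4]
grip_width: 0.219
grip_force: 20.0
```

Call:
jog_arm(rows="-0.44 0.26 0 0 0 0 0.9")

```text
time: 8.65
position: [0.5158, -0.0207, 0.2158]
tool_rot: [3.142, -0.008, 0.0]
ft_force: [2.1, -2.2, -5.7]
grip_width: 0.217
grip_force: 20.0
```

Call:
jog_arm(rows="-0.42 0.29 0 0 0 0 0.9")

```text
time: 8.78
position: [0.5117, -0.0237, 0.2158]
tool_rot: [3.142, -0.008, 0.0]
ft_force: [1.9, -3.0, -5.9]
grip_width: 0.218
grip_force: 20.0
```

Call:
jog_arm(rows="-0.39 0.33 0 0 0 0 0.9; 0 0 0 0 0 0 0.9")

```text
time: 9.02
position: [0.5075, -0.0271, 0.2159]
tool_rot: [3.141, -0.009, -0.001]
ft_force: [2.8, -2.4, -7.2]
grip_width: 0.226
grip_force: 20.0
```

```bash
python3 st.py
```

```text
t 9.025 ang 131.97172009005723 r 0.06439410109148071 F out,ccw,z -3.6296206589565156 -0.45235828702221426 -7.217449848142836 [ 0.50753556 -0.0271246   0.21588666] 0.22596659686930204
```

Call:
jog_arm(rows="-0.34 0.4 0.05 0 0 0 0.9")

```text
time: 9.15
position: [0.5046, -0.0299, 0.2157]
tool_rot: [-3.141, 0.007, -0.001]
ft_force: [0.4, -0.3, -4.2]
grip_width: 0.219
grip_force: 20.0
```

Call:
jog_arm(rows="-0.34 0.38 0 0 0 0 0.9")

```text
time: 9.28
position: [0.501, -0.034, 0.2157]
tool_rot: [-3.141, 0.007, -0.0]
ft_force: [2.3, -0.7, -4.8]
grip_width: 0.22
grip_force: 20.0
```

Call:
jog_arm(rows="-0.31 0.41 0 0 0 0 0.9")

```text
time: 9.4
position: [0.4978, -0.0383, 0.2157]
tool_rot: [-3.141, 0.007, -0.0]
ft_force: [2.1, -1.3, -4.2]
grip_width: 0.224
grip_force: 20.0
```

Call:
jog_arm(rows="-0.27 0.43 0 0 0 0 0.9")

```text
time: 9.52
position: [0.4949, -0.0426, 0.2157]
tool_rot: [-3.141, 0.008, 0.0]
ft_force: [1.3, -0.3, -3.7]
grip_width: 0.223
grip_force: 20.0
```

Call:
jog_arm(rows="-0.24 0.45 0 0 0 0 0.9")

```text
time: 9.65
position: [0.4925, -0.0472, 0.2157]
tool_rot: [-3.141, 0.008, 0.0]
ft_force: [0.4, 0.0, -4.2]
grip_width: 0.22
grip_force: 20.0
```

Call:
jog_arm(rows="-0.2 0.47 0 0 0 0 0.9")

```text
time: 9.78
position: [0.4905, -0.052, 0.2156]
tool_rot: [-3.141, 0.008, 0.0]
ft_force: [0.5, -0.1, -3.6]
grip_width: 0.22
grip_force: 20.0
```

Call:
jog_arm(rows="-0.16 0.48 0 0 0 0 0.9")

```text
time: 9.9
position: [0.489, -0.0563, 0.2156]
tool_rot: [-3.141, 0.008, 0.0]
ft_force: [0.5, 3.2, -2.7]
grip_width: 0.224
grip_force: 20.0
```

Call:
jog_arm(rows="-0.13 0.49 0 0 0 0 0.9; 0 0 0 0 0 0 0.9")

```text
time: 10.15
position: [0.4879, -0.0603, 0.2157]
tool_rot: [-3.14, 0.007, -0.0]
ft_force: [0.9, 5.7, -3.3]
grip_width: 0.221
grip_force: 20.0
```

```bash
python3 st.py
```

```text
t 10.15 ang 166.8210220460468 r 0.06434942840230681 F out,ccw,z 0.4673314072359518 -5.732628354274537 -3.3361980441422903 [ 0.48794537 -0.06032874  0.21565377] 0.22116172729373773
```

Run:
```python
import numpy as np
th=np.radians(167.9+9*np.arange(41)); p=np.round(np.c_[6.5*np.cos(th),-6.5*np.sin(th)],2); d=np.diff(p,axis=0)
for i in range(0,40,5): print(round(np.degrees(th[i])%360,1),"; ".join(f"{a:.2f} {b:.2f} 0 0 0 0 0.9" for a,b in d[i:i+5]))
```

```text
167.9 -0.13 1.01 0 0 0 0 0.9; 0.02 1.02 0 0 0 0 0.9; 0.19 1.00 0 0 0 0 0.9; 0.34 0.96 0 0 0 0 0.9; 0.48 0.90 0 0 0 0 0.9
212.9 0.62 0.81 0 0 0 0 0.9; 0.74 0.70 0 0 0 0 0.9; 0.84 0.58 0 0 0 0 0.9; 0.92 0.44 0 0 0 0 0.9; 0.98 0.30 0 0 0 0 0.9
257.9 1.01 0.13 0 0 0 0 0.9; 1.02 -0.02 0 0 0 0 0.9; 1.00 -0.19 0 0 0 0 0.9; 0.96 -0.34 0 0 0 0 0.9; 0.90 -0.48 0 0 0 0 0.9
302.9 0.81 -0.62 0 0 0 0 0.9; 0.70 -0.74 0 0 0 0 0.9; 0.58 -0.84 0 0 0 0 0.9; 0.44 -0.92 0 0 0 0 0.9; 0.30 -0.98 0 0 0 0 0.9
347.9 0.13 -1.01 0 0 0 0 0.9; -0.02 -1.02 0 0 0 0 0.9; -0.19 -1.00 0 0 0 0 0.9; -0.34 -0.96 0 0 0 0 0.9; -0.48 -0.90 0 0 0 0 0.9
32.9 -0.62 -0.81 0 0 0 0 0.9; -0.74 -0.70 0 0 0 0 0.9; -0.84 -0.58 0 0 0 0 0.9; -0.92 -0.44 0 0 0 0 0.9; -0.98 -0.30 0 0 0 0 0.9
77.9 -1.01 -0.13 0 0 0 0 0.9; -1.02 0.02 0 0 0 0 0.9; -1.00 0.19 0 0 0 0 0.9; -0.96 0.34 0 0 0 0 0.9; -0.90 0.48 0 0 0 0 0.9
122.9 -0.81 0.62 0 0 0 0 0.9; -0.70 0.74 0 0 0 0 0.9; -0.58 0.84 0 0 0 0 0.9; -0.44 0.92 0 0 0 0 0.9; -0.30 0.98 0 0 0 0 0.9
```

Call:
jog_arm(rows="-0.13 1.01 0.03 0 0 0 0.9; 0.02 1.02 0 0 0 0 0.9; 0.19 1.0 0 0 0 0 0.9; 0.34 0.96 0 0 0 0 0.9; 0.48 0.9 0 0 0 0 0.9")

```text
time: 10.78
position: [0.4956, -0.1098, 0.2153]
tool_rot: [-3.141, 0.007, 0.004]
ft_force: [-2.6, 4.5, -0.9]
grip_width: 0.222
grip_force: 20.0
```

```bash
python3 st.py
```

```text
t 10.775 ang -147.65420948037934 r 0.06506721300304794 F out,ccw,z -0.18759750054963176 -5.246051687078014 -0.8933169704292359 [ 0.49562897 -0.10981276  0.21532895] 0.22161768027544393
```

Tracking is clean, with almost no radial force. I'll carry on.

Call:
jog_arm(rows="0.62 0.81 0 0 0 0 0.9; 0.74 0.7 0 0 0 0 0.9; 0.84 0.58 0 0 0 0 0.9; 0.92 0.44 0 0 0 0 0.9; 0.98 0.3 0 0 0 0 0.9")

```text
time: 11.4
position: [0.5359, -0.1391, 0.2151]
tool_rot: [-3.141, 0.008, 0.007]
ft_force: [-3.7, 3.4, 1.1]
grip_width: 0.224
grip_force: 20.0
```

```bash
python3 st.py
```

```text
t 11.4 ang -102.8848920475522 r 0.06574159697817365 F out,ccw,z -2.4791799408483017 -4.365914206989779 1.1086012933316036 [ 0.53594008 -0.13908623  0.21514284] 0.22409297754809213
```

Call:
jog_arm(rows="1.01 0.07 0 0 0 0 0.9; 1.02 -0.02 0 0 0 0 0.9; 1.0 -0.19 0 0 0 0 0.9; 0.96 -0.34 0 0 0 0 0.9; 0.9 -0.48 0 0 0 0 0.9")

```text
time: 12.02
position: [0.5844, -0.1317, 0.215]
tool_rot: [3.139, -0.011, -0.008]
ft_force: [-5.5, -0.4, 1.8]
grip_width: 0.22
grip_force: 20.0
```

```bash
python3 st.py
```

```text
t 12.025 ang -59.23853981028034 r 0.06600672548847415 F out,ccw,z -2.493950945926766 -4.955176178012557 1.8069079829177765 [ 0.58436013 -0.13171985  0.21503106] 0.22041433216330084
```

Call:
jog_arm(rows="0.77 -0.67 0 0 0 0 0.9; 0.7 -0.74 0 0 0 0 0.9; 0.58 -0.84 0 0 0 0 0.9; 0.44 -0.92 0 0 0 0 0.9; 0.3 -0.98 0 0 0 0 0.9")

```text
time: 12.65
position: [0.6136, -0.0933, 0.2152]
tool_rot: [3.135, -0.014, -0.004]
ft_force: [-3.2, -4.6, 0.0]
grip_width: 0.222
grip_force: 20.0
```

```bash
python3 st.py
```

```text
t 12.65 ang -16.168977050450213 r 0.06561686314772706 F out,ccw,z -1.759501536680612 -5.344390268588271 0.04801408541664043 [ 0.61362136 -0.0932724   0.21524697] 0.22192133196166333
```

Call:
jog_arm(rows="0.09 -1.01 0 0 0 0 0.9; -0.02 -1.02 0 0 0 0 0.9; -0.19 -1.0 0 0 0 0 0.9; -0.34 -0.96 0 0 0 0 0.9; -0.48 -0.9 0 0 0 0 0.9")

```text
time: 13.28
position: [0.6072, -0.0437, 0.2158]
tool_rot: [3.136, -0.014, 0.007]
ft_force: [4.1, -4.1, -2.3]
grip_width: 0.223
grip_force: 20.0
```

```bash
python3 st.py
```

```text
t 13.275 ang 28.927779586988684 r 0.06462004240080299 F out,ccw,z 1.5710377725087246 -5.5337452187999325 -2.275269855139136 [ 0.60715741 -0.04374285  0.21575777] 0.22253285247568588
```

Call:
jog_arm(rows="-0.6 -0.83 0.04 0 0 0 0.9; -0.74 -0.7 0 0 0 0 0.9; -0.84 -0.58 0 0 0 0 0.9; -0.92 -0.44 0 0 0 0 0.9; -0.98 -0.3 0 0 0 0 0.9")

```text
time: 13.9
position: [0.567, -0.0127, 0.2157]
tool_rot: [3.139, -0.01, 0.009]
ft_force: [5.6, -1.4, -3.6]
grip_width: 0.225
grip_force: 20.0
```

```bash
python3 st.py
```

```text
t 13.9 ang 75.25158932579562 r 0.0644084873234259 F out,ccw,z 0.03598135353707854 -5.776967487551213 -3.6162315621333048 [ 0.5669968  -0.01271358  0.21565053] 0.22535035719442592
```

Call:
jog_arm(rows="-1.01 -0.13 0 0 0 0 0.9; -1.02 0.02 0 0 0 0 0.9; -1.0 0.19 0 0 0 0 0.9; -0.96 0.34 0 0 0 0 0.9; -0.9 0.48 0 0 0 0 0.9")

```text
time: 14.52
position: [0.5177, -0.0197, 0.2156]
tool_rot: [3.141, -0.008, 0.008]
ft_force: [5.8, 2.0, -4.6]
grip_width: 0.217
grip_force: 20.0
```

```bash
python3 st.py
```

```text
t 14.525 ang 120.76520227723636 r 0.06440170193173984 F out,ccw,z -1.241975733746242 -6.000156330117251 -4.6135664250616255 [ 0.51765717 -0.0196615   0.21556708] 0.2169063441154486
```

Call:
jog_arm(rows="-0.8 0.63 0 0 0 0 0.9; -0.7 0.74 0 0 0 0 0.9; -0.58 0.84 0 0 0 0 0.9; -0.44 0.92 0 0 0 0 0.9; 0 0 0 0 0 0 0.9")

```text
time: 15.15
position: [0.491, -0.0504, 0.2154]
tool_rot: [-3.141, 0.009, -0.003]
ft_force: [0.8, 4.2, -1.7]
grip_width: 0.224
grip_force: 20.0
```

```bash
python3 st.py
```

```text
t 15.15 ang 157.61814703632723 r 0.06448850353303251 F out,ccw,z 0.8359374161419942 -4.222062826578473 -1.7009151216070704 [ 0.49096963 -0.05044423  0.21541055] 0.22395505553252354
```

Call:
jog_arm(rows="-0.13 0.33 0 0 0 0 0.9; -0.1 0.34 0 0 0 0 0.9; 0 0 0 0 0 0 0.9; 0 0 0 0 0 0 0.9")

```text
time: 15.65
position: [0.4887, -0.0564, 0.2152]
tool_rot: [-3.141, 0.007, -0.002]
ft_force: [1.8, 4.4, -1.3]
grip_width: 0.218
grip_force: 20.0
```

```bash
python3 st.py
```

```text
t 15.65 ang 163.31148146343673 r 0.06467043992268783 F out,ccw,z -0.500779101129178 -4.744735832636949 -1.3207250118520495 [ 0.48865348 -0.05642868  0.21524964] 0.21797801394994984
```

The wheel is at 163.3° against a target of 163.9°. I'll ease off the load, release and withdraw upward.

Call:
jog_arm(rows="0.04 -0.1 0 0 0 0 0.9; 0.02 -0.08 0 0 0 0 0.9; 0 0 0 0 0 0 0.9")

```text
time: 16.02
position: [0.4888, -0.0556, 0.2151]
tool_rot: [3.141, -0.008, 0.001]
ft_force: [0.6, 2.3, 2.0]
grip_width: 0.22
grip_force: 20.0
```

Call:
jog_arm(rows="0 0 0 0 0 0 0.3; 0 0 0 0 0 0 0; 0 0 0 0 0 0 -0.2; 0 0 0 0 0 0 -0.2")

```text
time: 16.52
position: [0.4884, -0.0561, 0.2146]
tool_rot: [3.141, -0.009, -0.001]
ft_force: [-0.2, 0.2, 0.7]
grip_width: 0.561
grip_force: 0.0
```

Call:
jog_arm(rows="0 0 -1 0 0 0 -0.2; 0 0 -3 0 0 0 -0.2; 0 0 -5 0 0 0 -0.2; 0 0 -3 0 0 0 -0.2; 0 0 0 0 0 0 -0.2")

```text
time: 17.15
position: [0.4901, -0.0555, 0.3382]
tool_rot: [3.14, -0.008, 0.009]
ft_force: [-0.3, 0.0, -0.6]
grip_width: 0.598
grip_force: 0.0
```

Run:
```python
from st import *
show(); w=imaging.get_image("wrist"); cv2.imwrite("pics/w2.png",w["img"])
```

```text
t 17.15 ang 162.17712422936208 r 0.06359025757360064 F out,ccw,z 0.2881885606935111 0.0541253946760428 -0.6398259558310457 [ 0.49006161 -0.05553658  0.33816346] 0.5983478695330697
```

View pics/w2.png

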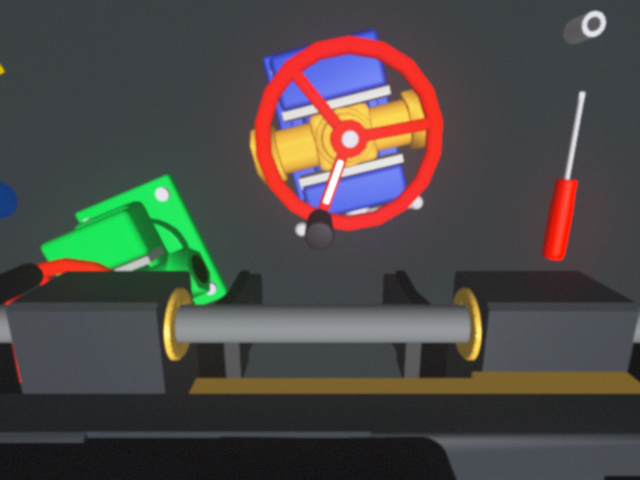

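The picture shows the wheel at rest with the handle at (320,230), where I let it go. The gripper is clear above it, and the socket and screwdriver look undisturbed.

```bash
python3 -c "
from bench import ticket
print(ticket.close_job())"
```

```text
the job is handed in; nothing more can be done
None
```

I closed the valve until I felt the seat (about 11.6 N at the handle), took up roughly 78° of free play, opened it one full turn (to within about 1° by the arm's own position readings), let go and handed the job in at about 17 s; no verdict came back.

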